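# Press the filler pot's follower plate home

## Robot

A 6-joint arm with a two-finger parallel gripper is mounted at the origin on the work surface. World frame = base frame: x ahead of the robot, y to its left, z up, the work surface at z = 0. Lengths are in m, angles in rad, forces in N, time in s.
With the tool pointing down it reaches from about 0.325 to 0.775 m from the base axis. Payload 5.5 kg.
Tool frame: the origin (TCP) lies between the finger pads; the fingertips stand env.nose_length ahead of it and the grasp point (between the pads) lies 6 mm ahead of it (env.nose_length is the distance from the TCP to the fingertips, in m); z points along the fingers, y is the direction in which the jaws open and shut (so a half turn about z gives the same grasp; the last joint's range is limited). The gripper opens to 85 mm and grips with 20 to 120 N. Pads are 22 mm wide; open, the fingers measure 114 mm over their backs; the gripper's body (76 mm by 85 mm) begins 54 mm behind the grasp point. The pads swing forward as they close: fully open they stand 13 mm farther back than shut.
Start: joints at [-1.337, 0.091, 1.231, -0, 1.82, -0.057], TCP at [0.172, -0.575, 0.256] pointing down, gripper open.
Joint ranges: [-2.87, 2.87], [-0.86, 2.18], [0.17, 2.46], [-1.51, 4.65], [0.06, 2.69], [-2.65, 2.65]. Speed limits (rad/s): [2.57, 2.57, 3.01, 3.14, 3.14, 3.14].

## Interface

Orientations are given as a 3x3 rotation matrix whose columns are the frame's x, y, z axes.
In Python, from plant import env, jaws, readout, eyes, search_frame, tip_of gives the robot as it stands. The module is installed in compiled form; this text tells all that it offers. Calls block until the motion is done:
- env.reach(position, orientation): joint-space move of the TCP to a pose.
- env.move_linear(position, orientation=None, v=0.15): straight line of the TCP; orientation=None keeps the orientation; v is the mean speed in m/s.
- env.movej(angles): joint-space move.
- jaws.ungrasp() and jaws.clamp(): open the fingers fully, or close them until they stop; the grip force is fixed at half the most.
- env.sleep(seconds).
- env.solve_ik(position, orientation): joint angles nearest the present ones, or None.
- readout.get_state(): the state.
- eyes.capture(name): name is "side" or "top" or "wrist"; returns a dict with "image" (420x560x3 uint8, red, green, blue), "K" (3x3 intrinsics, pixels), "eye" and "rotation" of the camera in the world. Camera axes: x right, y down, z forward; pixel columns grow to the right and rows downward; lengths in m; the calibration is good to about 2 mm. A picture is of the moment at which its call begins. There is no depth.
A pose or a line that the arm cannot do raises env.Unreachable and nothing moves.
- env.hand_in(): hands the job in, once; it reports no verdict.
Trained networks look in a picture, given as the dict that the camera call returned (one of the last four; its "shot" number tells which), for a name from the list of things; names that differ only in an ending like _2 or _b are one class to them, and where a whole thing is asked for, a point or a joint stands for the part that bears it (a point fixed in the world has none). Each returns a list of dicts, best first, with "p" (0 to 1); they miss things now and then, are a little off and sometimes report something else, mostly with a low value. They report only what shows in the picture. A call takes as long as a camera call. They do not tell look-alikes from the thing itself.
- search_frame(target, picture): "position" ([x, y, z] in m, in world coordinates, good to about 4 mm: the middle of the surface that is visible of it).
- tip_of(target, picture): "position" ([x, y, z] in m, in world coordinates, good to about 4 mm: a listed point, or the origin of a listed thing).
The state is a dict: "clock": time; "q": joint angles; "joint_velocities": joint speeds; "effort": joint torques, N m; "eef_pos": TCP position; "eef_rot": TCP orientation; "force": force on the tool from outside, world axes, zero at the start; "moment": the same for the moment, N m; "finger_gap": finger opening in m.
Only numpy, scipy, OpenCV 4.12 (cv2) and the standard library are available. Lean on these libraries where they do the work, as an engineer would, in place of code of your own. Each camera call takes 0.05 s, during which the arm holds its last target.

## Task

The follower plate in the empty grease filler pot has come up crooked. Take the tamper from its dished rest, press the plate squarely down until it is fully home and level on its stops, lean on it there with about 20 N for a second (never more than 40 N, which would bend it), then stand the tamper back upright in its rest and let go. Leave the other things on the bench where they are.

Things in the scene. Friction and masses are not known exactly. Their poses are not given: they have to be found in the camera images.
- pot: Empty grey round steel grease filler pot, open at the top, bolted to the bench by three small feet. Outside diameter 120 mm, inside diameter 110 mm, rim 90 mm above the bench. Origin: centre of its underside, z up.
- follower: Round flat steel follower plate in the pot, 104 mm diameter, 5 mm thick, thin rubber lip. Origin: centre of its underside; z normal to the plate. Starts with the centre of its top 9 to 21 mm below the rim, tilted up to 9 degrees any way. Its light spring and dragging lip take 4 to 9 N to push down; it stays where it is left, also crooked (0.12 N m tilts it).
- tamper: Loose flat tamper standing upright, 0.39 to 0.72 kg: steel disc 70 mm diameter, 14 mm thick, flat underside; steel stem 20 mm diameter; at the top a square wooden grip 32 x 32 mm, from 90 to 146 mm above the underside. Origin: centre of the disc's underside; z up along the stem, x and y square to the grip's flat sides.
- tamper_grip (a point): Point on the tamper's axis in the middle of its square grip, 120 mm above the underside of the disc, axes as the tamper's.
- rest: Dished round aluminium rest fixed to the bench, in which the tamper stands: outside diameter 88 mm, inside diameter 80 mm, rim 12 mm high, inner floor 4 mm above the bench. Origin: centre of its underside.
- pump_head: Bystander: the pot's grey pump head lying by, disc 132 mm diameter, 50 mm high, a bent lever reaching 120 mm from its axis along +x. Origin: centre of its underside.
- spray_can: Bystander: plain spray can, 66 mm diameter, 190 mm tall. Origin: centre of its underside.
- bearing: Bystander: steel bearing ring lying flat, 72 mm outside diameter, 18 mm high. Origin: centre of its underside.
- spanner: Bystander: steel spanner 200 mm long lying flat along its x axis.
- pot_rim (a point): Centre of the pot's mouth at rim height, z up. Fixed level stops lie unseen under the plate; shims of unknown number set their height, so the plate is home when its top is anywhere from 40 to 60 mm below this point: only the sharp rise of resistance tells.
Not all that is in view belongs to the job. What is shaped like the tamper but pink is not meant.

How it is judged:
On the way, in this order (a step that is already met when the one before it is completed fails the run):
1. the tamper is lifted out of its rest (z of tamper in the frame of rest above 0.03 m and contact force between tamper and rest below 0.1 N), for 0.1 s.
2. the tamper, upright within 6 degrees, bears with at least 12 N on the follower plate, which is down and level within 2 degrees (contact force between tamper and follower above 12 N and angle between tamper's own z axis and vertical below 0.105 rad and angle between follower's own z axis and vertical below 0.035 rad and z of follower in the frame of pot below 0.048 m), for 0.5 s.
At the end, for the whole second after the job is handed in: After a 0.5 s press of 12 N or more at its stops, the follower plate is still down (underside under 48 mm above the pot's underside) and level within 2 degrees; the tamper stands released, at rest and upright within 3.4 degrees, on the floor of its rest, its axis within 9 mm of the rest's (z of follower in the frame of pot below 0.048 m and angle between follower's own z axis and vertical below 0.035 rad and horizontal distance between tamper and rest below 0.009 m and z of tamper in the frame of rest below 0.008 m and angle between tamper's own z axis and vertical below 0.06 rad and linear speed of tamper below 0.02 m/s); the robot touches nothing.
It fails at once if the tamper presses the follower plate with more than 40 N (contact force between tamper and follower above 40 N).
It fails at once if the pump head is moved by more than 25 mm (distance of pump_head from where it was at the start of the episode above 0.025 m).
It fails at once if the spray can is moved by more than 25 mm (distance of spray_can from where it was at the start of the episode above 0.025 m).
It fails at once if the bearing ring is moved by more than 25 mm (distance of bearing from where it was at the start of the episode above 0.025 m).
It fails at once if the spanner is moved by more than 25 mm (distance of spanner from where it was at the start of the episode above 0.025 m).
It also fails if it takes over 61 s, if anything falls off the work surface, if the arm or the gripper's body presses on something with over 40 N, if the wrist force passes 120 N, or if a joint passes its speed limit or range.

## Working session

There is one attempt and no reset: what is moved stays moved. The work goes in short steps, each a Python script; the robot and the scene stay as the last script left them, time stands still between calls to the robot, and variables do not carry over. Pictures are saved under pics/ and viewed, and the job is handed in when it is done.

```bash
mkdir -p pics; cat > h.py <<'E'
from plant import env, jaws, readout, eyes, search_frame, tip_of
import numpy as np, cv2
np.set_printoptions(precision=4,suppress=True)
def snap(n,f):
    d=eyes.capture(n); cv2.imwrite('pics/'+f,cv2.cvtColor(d['image'],cv2.COLOR_RGB2BGR)); return d
def st():
    s=readout.get_state(); print('t',round(s['clock'],2),'p',np.array(s['eef_pos']),'F',np.array(s['force']),'M',np.array(s['moment']),'gap',round(s['finger_gap'],4)); return s
E
python3 - <<'E'
from h import *
print(env.nose_length); st()
for c in ('top','side'):
    d=snap(c,c+'0.png'); print(c,d['eye'],d['K'][0]); print(d['rotation'])
    for t in ('tamper','tamper_grip','rest','pot_rim','follower','pump_head','spray_can','bearing','spanner'):
        print(t,[(round(r['p'],2),np.array(r['position'])) for r in tip_of(t,d)[:3]])
st()
E
```

```text
0.025
t 0.0 p [ 0.172  -0.5746  0.2551] F [-0.0777 -0.7118 -0.2281] M [ 0.0239  0.0124 -0.0222] gap 0.0853
top [ 0.4196 -0.0036  1.0251] [390.9638   0.     282.5598]
[[-0.0093 -0.9916  0.1287]
 [-0.9999  0.0099  0.0041]
 [-0.0053 -0.1286 -0.9917]]
tamper [(0.9, array([ 0.5709, -0.2105,  0.001 ])), (0.69, array([ 0.7014, -0.2075, -0.0026]))]
tamper_grip [(0.97, array([ 0.5707, -0.2096,  0.1223])), (0.93, array([ 0.7011, -0.2059,  0.1206]))]
rest [(0.63, array([ 0.5677, -0.2116,  0.0015]))]
pot_rim [(0.8, array([0.4958, 0.1402, 0.0906]))]
follower [(0.79, array([0.5004, 0.1445, 0.0654]))]
pump_head [(0.78, array([ 0.7726, -0.015 ,  0.0041]))]
spray_can [(0.94, array([0.6511, 0.4156, 0.0013]))]
bearing [(0.77, array([ 0.5954, -0.4116,  0.0019]))]
spanner [(0.57, array([0.3302, 0.4079, 0.0015]))]
side [0.475  0.8992 1.1656] [543.8379   0.     281.6717]
[[-0.9936 -0.0925  0.0654]
 [-0.1127  0.753  -0.6483]
 [ 0.0107 -0.6515 -0.7586]]
tamper [(0.86, array([ 0.5759, -0.2113,  0.0058])), (0.73, array([ 0.7002, -0.2086,  0.0004]))]
tamper_grip [(0.7, array([ 0.5728, -0.21  ,  0.123 ])), (0.68, array([ 0.6973, -0.209 ,  0.1201])), (0.57, array([ 0.5756, -0.2113,  0.0031]))]
rest [(0.7, array([ 0.5683, -0.2101,  0.0006])), (0.39, array([0.4958, 0.1421, 0.0893]))]
pot_rim [(0.89, array([0.4943, 0.1409, 0.0893])), (0.37, array([ 0.5743, -0.2101,  0.0082]))]
follower [(0.68, array([0.4937, 0.1393, 0.0673])), (0.36, array([ 0.5974, -0.4096,  0.0004]))]
pump_head [(0.61, array([ 0.7728, -0.0174,  0.0008])), (0.2, array([0.3293, 0.4068, 0.0018]))]
spray_can [(0.57, array([ 0.6522,  0.4179, -0.001 ]))]
bearing [(0.57, array([ 0.5954, -0.4129, -0.0011]))]
spanner [(0.97, array([0.3254, 0.4086, 0.0017]))]
t 1.0 p [ 0.172  -0.5748  0.2563] F [-0.527  -0.1832 -0.6363] M [ 0.0389 -0.0096  0.0164] gap 0.0852
```

View pics/top0.png

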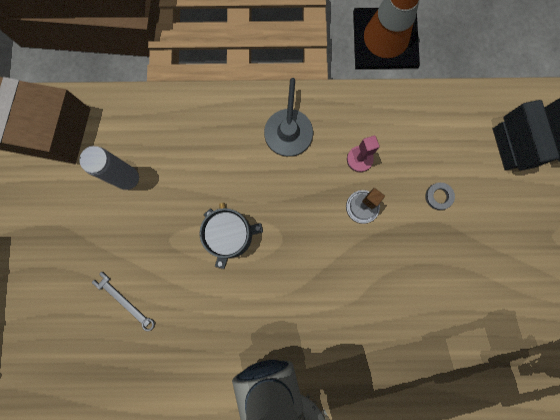

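View pics/side0.png

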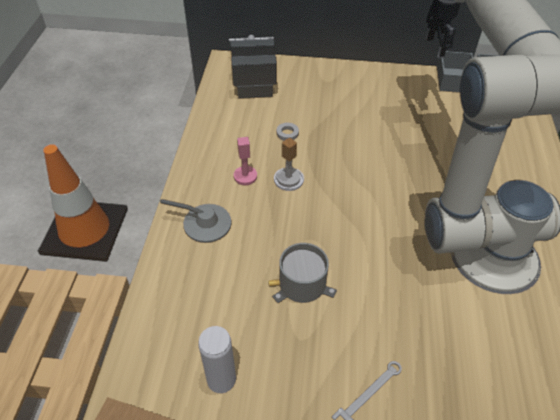

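```bash
python3 - <<'E'
from h import *
s=st(); print(s['eef_rot'])
R=np.array([[1,0,0],[0,-1,0],[0,0,-1.]])
for a in np.arange(-180,180,30):
    c,n=np.cos(np.radians(a)),np.sin(np.radians(a))
    Rz=np.array([[c,-n,0],[n,c,0],[0,0,1]])
    q=env.solve_ik([0.571,-0.21,0.3],Rz@R); q2=env.solve_ik([0.496,0.141,0.2],Rz@R)
    print(a,None if q is None else np.array(q), None if q2 is None else np.array(q2)[[0,5]])
env.reach([0.53,-0.21,0.32],R)
s=st(); print(s['q'])
d=snap('wrist','w1.png'); print(d['eye'],d['rotation'],d['K'])
for t in ('tamper_grip','rest','tamper'):
    print(t,[(round(r['p'],2),np.array(r['position'])) for r in tip_of(t,d)[:3]])
E
```

```text
t 1.0 p [ 0.172  -0.5748  0.2563] F [-0.527  -0.1832 -0.6363] M [ 0.0389 -0.0096  0.0164] gap 0.0852
[[ 0.958   0.2867  0.    ]
 [ 0.2867 -0.958  -0.0001]
 [-0.      0.0001 -1.    ]]
-180 [-0.4083  0.1282  1.1133 -0.      1.9002 -1.9791] [ 0.211  -1.3598]
-150 [-0.4083  0.1282  1.1133 -0.      1.9002 -2.5027] [ 0.211  -1.8834]
-120 None [ 0.211 -2.407]
-90 None None
-60 [-0.4083  0.1282  1.1133 -0.      1.9002  2.2097] None
-30 [-0.4083  0.1282  1.1133 -0.      1.9002  1.6861] [0.211  2.3054]
0 [-0.4083  0.1282  1.1133 -0.      1.9002  1.1625] [0.211  1.7818]
30 [-0.4083  0.1282  1.1133 -0.      1.9002  0.6389] [0.211  1.2582]
60 [-0.4083  0.1282  1.1133 -0.      1.9002  0.1153] [0.211  0.7346]
90 [-0.4083  0.1282  1.1133 -0.      1.9002 -0.4083] [0.211 0.211]
120 [-0.4083  0.1282  1.1133 -0.      1.9002 -0.9319] [ 0.211  -0.3126]
150 [-0.4083  0.1282  1.1133 -0.      1.9002 -1.4555] [ 0.211  -0.8362]
t 2.87 p [ 0.5297 -0.2108  0.3198] F [ 0.1152  0.1993 -0.0633] M [ 0.0092 -0.0148  0.0044] gap 0.0854
[-0.4383  0.0331  1.178  -0.0003  1.9308  1.1335]
[ 0.6067 -0.2112  0.4373] [[-0.0026 -0.9535 -0.3013]
 [-1.      0.0025  0.0007]
 [ 0.0001  0.3013 -0.9535]] [[323.5      0.     279.9088]
 [  0.     323.5    206.5012]
 [  0.       0.       1.    ]]
tamper_grip [(0.75, array([ 0.5703, -0.2104,  0.1241]))]
rest []
tamper [(0.58, array([ 0.5718, -0.2134,  0.0062]))]
```

View pics/w1.png

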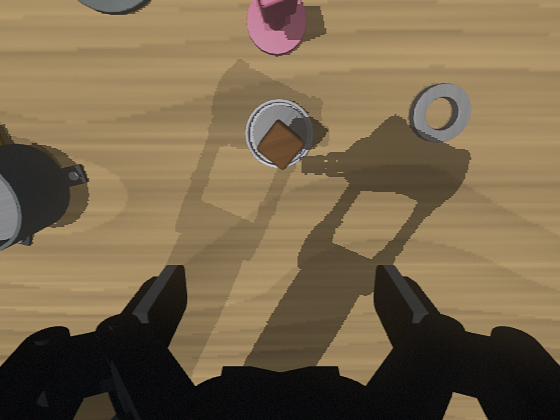

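```bash
python3 - <<'E'
import cv2
im=cv2.imread('pics/w1.png'); c=im[95:180,230:340]; cv2.imwrite('pics/w1c.png',cv2.resize(c,None,fx=7,fy=7,interpolation=cv2.INTER_NEAREST))
im=cv2.imread('pics/top0.png'); c=im[170:235,335:415]; cv2.imwrite('pics/t0c.png',cv2.resize(c,None,fx=8,fy=8,interpolation=cv2.INTER_NEAREST))
E
```

```text
(no output)
```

View pics/w1c.png

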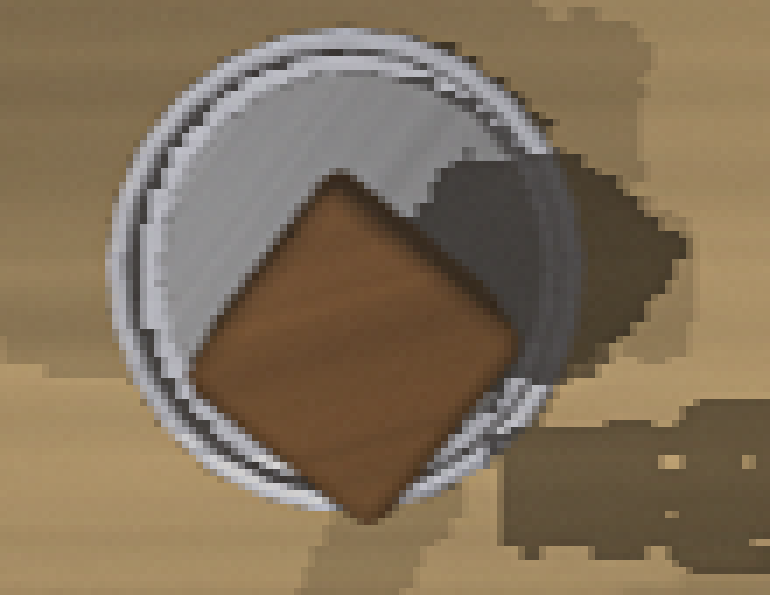

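View pics/t0c.png

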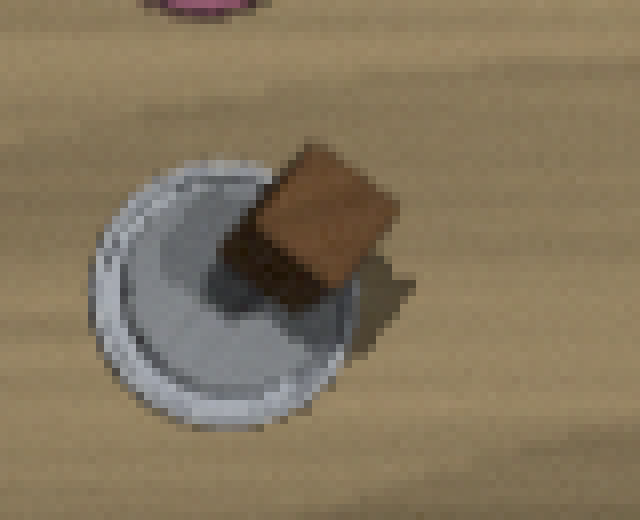

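```bash
cat >> h.py <<'E'
def bp(d,uv,z):
    r=np.array(d['rotation'])@np.linalg.inv(np.array(d['K']))@np.array([uv[0],uv[1],1.]); e=np.array(d['eye']); return e+r*(z-e[2])/r[2]
E
python3 - <<'E'
from h import *
d=dict(eye=[0.6067,-0.2112,0.4373],rotation=[[-0.0026,-0.9535,-0.3013],[-1,0.0025,0.0007],[0.0001,0.3013,-0.9535]],K=[[323.5,0,279.9088],[0,323.5,206.5012],[0,0,1]])
P=[bp(d,(x/7+230,y/7+95),0.150) for x,y in [(195,360),(368,520),(517,335),(345,190)]]
P=np.array(P);print(P,P.mean(0))
for i in range(4):
    e=P[(i+1)%4]-P[i]; print(np.linalg.norm(e),np.degrees(np.arctan2(e[1],e[0])))
Q=np.array([bp(d,(x/7+230,y/7+95),0.012) for x,y in [(107,272),(582,272),(345,30),(345,512)]]);print(Q, (Q[0]+Q[1])/2,(Q[2]+Q[3])/2)
E
```

```text
[[ 0.5714 -0.1917  0.15  ]
 [ 0.551  -0.2135  0.15  ]
 [ 0.5744 -0.2321  0.15  ]
 [ 0.592  -0.2107  0.15  ]] [ 0.5722 -0.212   0.15  ]
0.02981728257858232 -133.1861751678473
0.029936506375163895 -38.57896317102776
0.02781292054591838 50.59631697802951
0.028007044275950875 137.5087548539069
[[ 0.5705 -0.1666  0.012 ]
 [ 0.5703 -0.2539  0.012 ]
 [ 0.6126 -0.2105  0.012 ]
 [ 0.5258 -0.2102  0.012 ]] [ 0.5704 -0.2102  0.012 ] [ 0.5692 -0.2103  0.012 ]
```

```bash
cat >> h.py <<'E'
def Rt(a):
    c,n=np.cos(np.radians(a)),np.sin(np.radians(a))
    return np.array([[c,-n,0],[n,c,0],[0,0,1]])@np.array([[1,0,0],[0,-1,0],[0,0,-1.]])
R=Rt(49)
E
python3 - <<'E'
from h import *
env.reach([0.571,-0.211,0.24],R); env.sleep(0.2)
d=snap('wrist','w2.png'); print(d['eye'],d['rotation'])
st()
env.move_linear([0.571,-0.211,0.130],R,v=0.1)
s0=st(); 
d=snap('wrist','w3.png')
E
```

```text
[ 0.6214 -0.1534  0.3589] [[ 0.753  -0.628  -0.1964]
 [-0.658  -0.7179 -0.2273]
 [ 0.0018  0.3004 -0.9538]]
t 4.12 p [ 0.571  -0.2112  0.241 ] F [-0.1559 -0.3951 -0.3067] M [-0.0118  0.0404 -0.0016] gap 0.0855
t 5.38 p [ 0.5714 -0.2112  0.1311] F [0.5471 0.4446 0.1597] M [0.0194 0.0242 0.0231] gap 0.0856
```

View pics/w2.png

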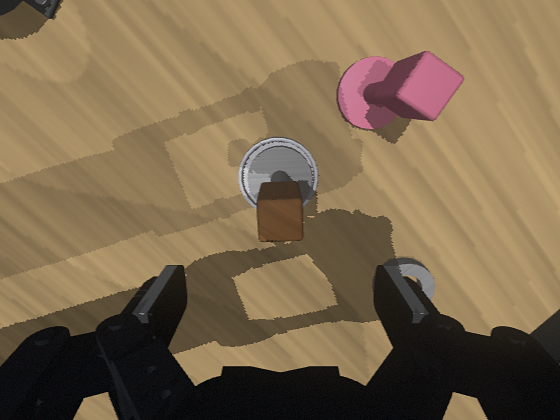

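View pics/w3.png

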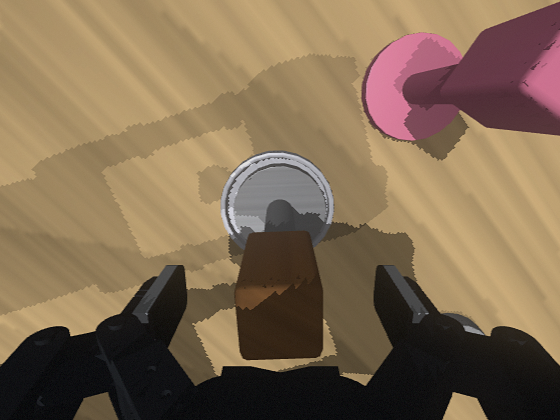

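```bash
python3 - <<'E'
from h import *
jaws.clamp(); st()
env.move_linear([0.571,-0.211,0.16],R,v=0.06); st()
env.move_linear([0.571,-0.211,0.27],R,v=0.15); env.sleep(0.3); st()
for n in ('side','top'): d=snap(n,n+'1.png')
d=snap('wrist','w4.png')
E
python3 - <<'E'
import cv2,numpy as np
a=cv2.imread('pics/side1.png')[60:260,200:420]; b=cv2.imread('pics/w4.png')
cv2.imwrite('pics/c1.png',np.hstack([cv2.resize(a,(440,400)),cv2.resize(b,(360,400))]))
E
```

```text
t 5.97 p [ 0.5712 -0.2112  0.1303] F [ 0.4219 -0.831   2.404 ] M [-0.0256 -0.0329  0.0277] gap 0.0316
t 6.62 p [ 0.571 -0.211  0.16 ] F [ 0.1618  0.0589 -5.5579] M [-0.0426  0.0555  0.0474] gap 0.0316
t 7.8 p [ 0.5708 -0.2109  0.2691] F [ 0.4003  0.476  -4.7939] M [0.0369 0.0243 0.0022] gap 0.0312
```

View pics/c1.png

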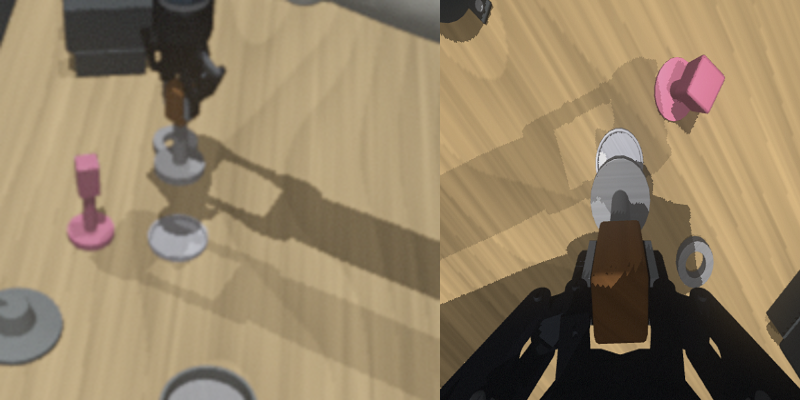

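View pics/top1.png

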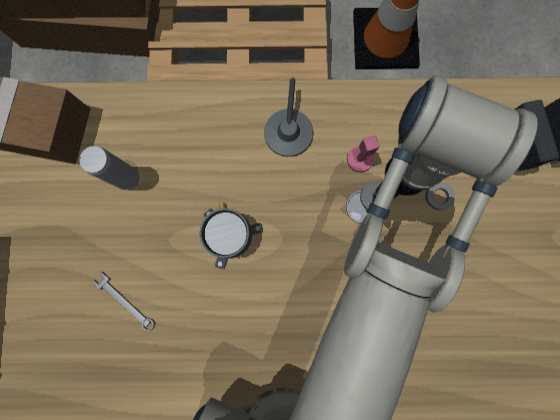

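```bash
python3 - <<'E'
from h import *
P=[0.495,0.1405]
env.reach(P+[0.262],R); env.sleep(0.3)
b=np.mean([(env.sleep(0.05),readout.get_state()['force'])[1] for _ in range(6)],0); print('base',b)
np.save('base.npy',b); s=st()
d=snap('wrist','w5.png'); snap('side','side2.png')
print([(round(r['p'],2),np.array(r['position'])) for r in tip_of('pot_rim',d)[:3]])
t=s['clock']
z=0.262
while z>0.222:
    z-=0.002; env.move_linear(P+[z],R,v=0.03)
    s=readout.get_state(); f=s['force'][2]-b[2]
    print(round(s['clock'],2),round(z,4),round(s['eef_pos'][2],4),round(f,2))
    if f>2.5: break
E
```

```text
base [-0.0739  0.1613 -4.9935]
t 9.9 p [0.495  0.1404 0.262 ] F [-1.5704 -0.9682 -4.316 ] M [ 0.0022  0.0221 -0.0292] gap 0.0316
[]
10.3 0.26 0.2597 1.4
10.55 0.258 0.2577 0.67
10.8 0.256 0.2558 0.8
11.05 0.254 0.2538 -0.24
11.3 0.252 0.2518 0.42
11.55 0.25 0.2498 0.19
11.8 0.248 0.2478 0.16
12.05 0.246 0.2458 0.44
12.3 0.244 0.2438 0.16
12.55 0.242 0.2418 0.83
12.8 0.24 0.2398 0.95
13.05 0.238 0.2378 0.85
13.3 0.236 0.2358 1.09
13.55 0.234 0.2337 0.64
13.8 0.232 0.2318 0.54
14.05 0.23 0.2298 0.13
14.3 0.228 0.2278 -0.19
14.55 0.226 0.2258 0.66
14.8 0.224 0.2238 0.38
15.05 0.222 0.2218 -0.04
```

View pics/w5.png

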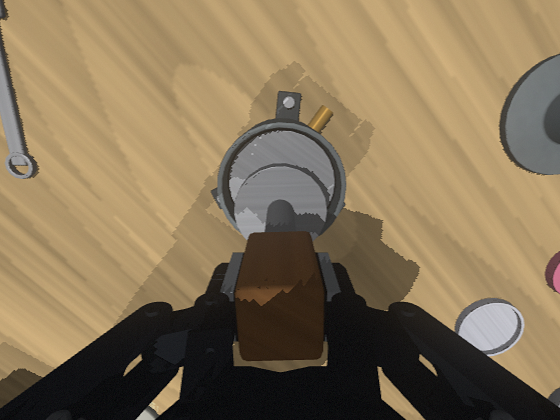

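View pics/side2.png

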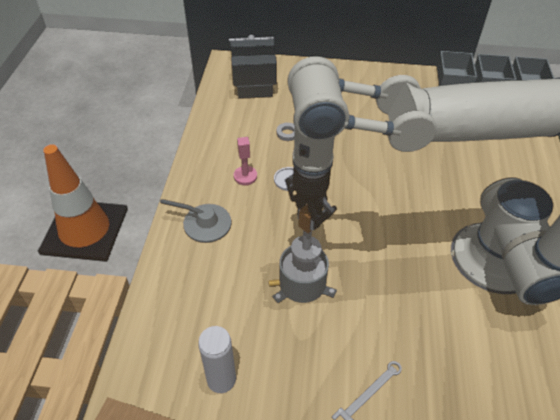

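```bash
python3 - <<'E'
from h import *
P=[0.495,0.1405]; b=np.load('base.npy'); z=0.222
while z>0.153:
    z-=0.002 if z>0.1795 else 0.0006
    env.move_linear(P+[z],R,v=0.03)
    s=readout.get_state(); F=np.array(s['force'])-b
    print(round(s['clock'],2),round(z,4),round(s['eef_pos'][2],4),F.round(1),np.array(s['moment']).round(2))
    if F[2]>11.5: break
E
```

```text
15.3 0.22 0.2198 [0.3 0.3 0.1] [ 0.    0.04 -0.02]
15.55 0.218 0.2178 [ 0.1 -0.4  0.1] [ 0.02 -0.06 -0.02]
15.8 0.216 0.2158 [0.1 0.6 1. ] [ 0.03  0.05 -0.03]
16.05 0.214 0.2138 [ 0.6  0.5 -0.7] [0.01 0.04 0.01]
16.3 0.212 0.2117 [0.9 0.2 0.6] [-0.03 -0.    0.04]
16.55 0.21 0.2098 [-0.8 -1.5  0.5] [ 0.02 -0.02 -0.04]
16.8 0.208 0.2078 [0.2 0.6 1.4] [-0.02 -0.03  0.02]
17.05 0.206 0.2058 [ 0.6 -0.3  0.1] [-0.    0.01  0.03]
17.3 0.204 0.2038 [ 0.6 -1.1  0.2] [-0.03  0.02  0.01]
17.55 0.202 0.2018 [-1.1  0.1  0.2] [-0.02  0.01 -0.01]
17.8 0.2 0.1998 [0.3 0.5 0.6] [-0.03 -0.01  0.  ]
18.05 0.198 0.1982 [ 0.2 -0.4  0.8] [-0.01 -0.18  0.02]
18.3 0.196 0.1965 [ 0.9 -0.6  4.9] [ 0.07 -0.15  0.02]
18.55 0.194 0.1944 [ 0.7 -0.5  6. ] [ 0.04 -0.21  0.  ]
18.8 0.192 0.192 [ 0.4 -0.1  6.9] [ 0.03 -0.39 -0.05]
19.05 0.19 0.1898 [ 2.1 -0.4  5. ] [-0.   -0.5   0.03]
19.3 0.188 0.1877 [ 1.4 -0.5  4.7] [-0.02 -0.56  0.02]
19.55 0.186 0.1858 [ 2.  -1.7  5.4] [-0.01 -0.52 -0.04]
19.8 0.184 0.1838 [ 1.9 -0.9  5.8] [ 0.   -0.51 -0.04]
20.05 0.182 0.1818 [ 2.5 -0.7  5.3] [-0.   -0.57 -0.01]
20.3 0.18 0.17
[... 1191 characters left out ...]
7  8. ] [-0.09 -0.59 -0.01]
25.8 0.1654 0.1653 [ 3.  -1.3  7.3] [-0.14 -0.54 -0.  ]
26.05 0.1648 0.1647 [ 3.  -0.6  7.3] [-0.13 -0.61 -0.08]
26.3 0.1642 0.1641 [ 2.1 -1.9  7.1] [-0.09 -0.56 -0.03]
26.55 0.1636 0.1635 [ 1.8 -0.9  7.5] [-0.09 -0.58 -0.04]
26.8 0.163 0.1629 [ 1.3 -1.1  7.5] [-0.1  -0.61  0.03]
27.05 0.1624 0.1623 [ 1.9 -1.   8.1] [-0.1  -0.58 -0.04]
27.3 0.1618 0.1617 [ 1.4 -2.   7.3] [-0.12 -0.58 -0.  ]
27.55 0.1612 0.1611 [ 2.2 -0.4  7.5] [-0.09 -0.6  -0.01]
27.8 0.1606 0.1605 [ 2.1 -0.8  7.9] [-0.17 -0.6  -0.04]
28.05 0.16 0.16 [ 1.9 -0.   9.1] [-0.13 -0.53 -0.03]
28.3 0.1594 0.1599 [ 1.6 -0.7 10.3] [-0.12 -0.43 -0.04]
28.55 0.1588 0.1598 [ 0.9 -1.5 11.5] [-0.08 -0.28 -0.01]
```

```bash
python3 - <<'E'
from h import *
P=[0.495,0.1405]; b=np.load('base.npy'); z=0.1588
for i in range(16):
    z-=0.0008
    env.move_linear(P+[z],R,v=0.03)
    s=readout.get_state(); F=np.array(s['force'])-b
    print(round(s['clock'],2),round(z,4),round(s['eef_pos'][2],4),F.round(1),np.array(s['moment']).round(2))
    if F[2]>20: break
for i in range(6):
    env.sleep(0.2); s=readout.get_state(); F=np.array(s['force'])-b
    print(round(s['clock'],2),np.array(s['eef_pos']),F.round(1),np.array(s['moment']).round(2))
d=snap('wrist','w6.png'); snap('side','side3.png')
E
```

```text
28.8 0.158 0.1597 [ 0.2 -0.  14.8] [-0.14 -0.04 -0.01]
29.05 0.1572 0.1597 [-0.7 -0.8 17.6] [-0.15  0.23 -0.01]
29.3 0.1564 0.1597 [-1.8 -1.3 20.5] [-0.12  0.39 -0.03]
29.5 [0.4955 0.1408 0.1597] [-2.  -1.2 21. ] [-0.1   0.44 -0.02]
29.7 [0.4955 0.1407 0.1597] [-1.3 -1.8 20.8] [-0.12  0.44 -0.04]
29.9 [0.4955 0.1407 0.1597] [-1.4 -1.5 20.7] [-0.18  0.45 -0.01]
30.1 [0.4955 0.1407 0.1597] [-1.  -1.3 20.6] [-0.13  0.42 -0.06]
30.3 [0.4955 0.1407 0.1597] [-1.6 -0.8 20.9] [-0.11  0.41 -0.  ]
30.5 [0.4955 0.1407 0.1597] [-1.3 -1.5 20.8] [-0.14  0.48 -0.07]
```

View pics/w6.png

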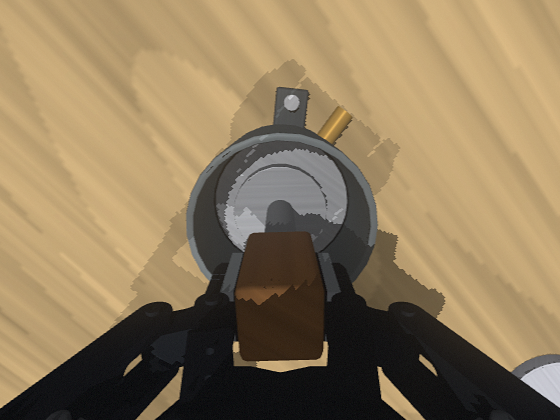

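View pics/side3.png

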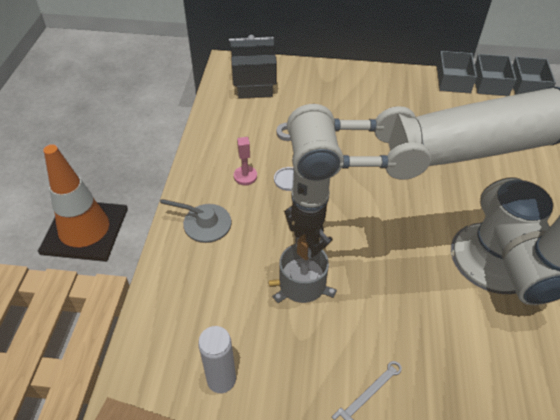

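```bash
python3 - <<'E'
from h import *
P=[0.495,0.1405]; b=np.load('base.npy')
env.move_linear(P+[0.162],R,v=0.02); s=st(); 
env.move_linear(P+[0.262],R,v=0.12); s=st()
env.reach([0.5695,-0.210,0.262],R); env.sleep(0.3); st()
t=snap('top','top4.png'); s=snap('side','side4.png'); 
for d in (t,s):
  for n in ('follower','tamper','tamper_grip','rest','pot_rim'):
    print(n,[(round(r['p'],2),np.array(r['position'])) for r in tip_of(n,d)[:3]])
w=snap('wrist','w7.png'); print(w['eye'],w['rotation'])
st()
import cv2
a=cv2.imread('pics/side4.png'); 
cv2.imwrite('pics/c4.png',np.hstack([cv2.resize(a[60:220,230:350],(400,533),interpolation=cv2.INTER_CUBIC),cv2.resize(a[230:310,260:340],(400,533),interpolation=cv2.INTER_CUBIC)]))
E
```

```text
t 31.03 p [0.4941 0.1405 0.1601] F [-0.2872 -0.2602 -4.3432] M [-0.0084  0.0232 -0.0206] gap 0.0315
t 32.02 p [0.4947 0.1405 0.2609] F [ 0.6764 -0.8132 -4.9673] M [-0.0108 -0.0025 -0.0161] gap 0.0316
t 33.66 p [ 0.5697 -0.2091  0.2622] F [ 0.9798  0.8445 -4.1667] M [-0.0284  0.0361 -0.0077] gap 0.0316
follower [(0.92, array([0.5   , 0.1443, 0.0292]))]
tamper [(0.81, array([ 0.5674, -0.2102,  0.1365])), (0.71, array([ 0.7035, -0.21  , -0.0023])), (0.5, array([0.6498, 0.4156, 0.001 ]))]
tamper_grip [(0.68, array([ 0.5724, -0.2079,  0.2517])), (0.66, array([ 0.6983, -0.2049,  0.119 ]))]
rest [(0.72, array([ 0.5655, -0.2104, -0.0018]))]
pot_rim [(0.94, array([0.4974, 0.1418, 0.0917]))]
follower [(0.97, array([0.4947, 0.1436, 0.0292])), (0.63, array([0.6523, 0.4167, 0.001 ]))]
tamper [(0.66, array([ 0.571 , -0.207 ,  0.1381])), (0.61, array([ 0.705 , -0.2069,  0.    ]))]
tamper_grip [(0.97, array([ 0.5678, -0.2063,  0.2546])), (0.75, array([ 0.7025, -0.2069,  0.1188]))]
rest [(0.71, array([ 0.5689, -0.2131, -0.0011]))]
pot_rim [(0.62, array([0.4942, 0.1418, 0.0912]))]
[ 0.6199 -0.1523  0.3796] [[ 0.7537 -0.6268 -0.1978]
 [-0.6573 -0.7187 -0.2268]
 [-0.      0.3009 -0.9537]]
t 34.31 p [ 0.5695 -0.2101  0.262 ] F [ 0.6329  0.5779 -4.9995] M [0.0049 0.0629 0.0057] gap 0.0315
```

View pics/c4.png

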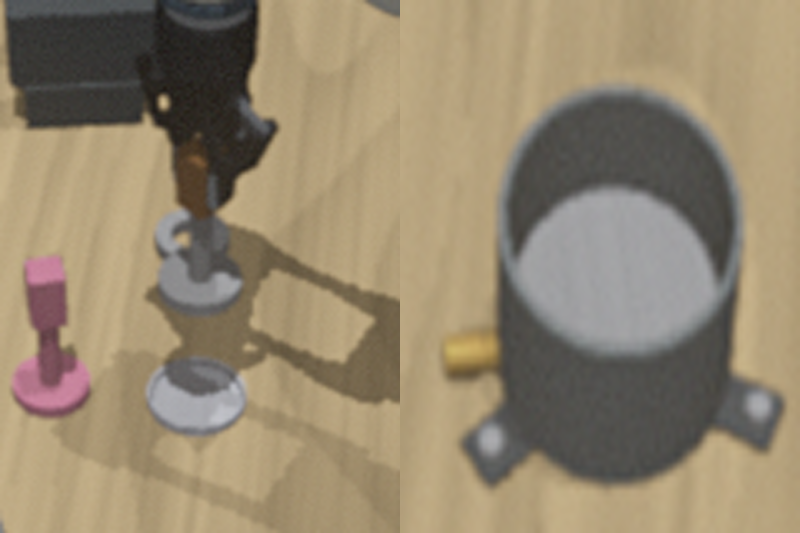

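View pics/top4.png

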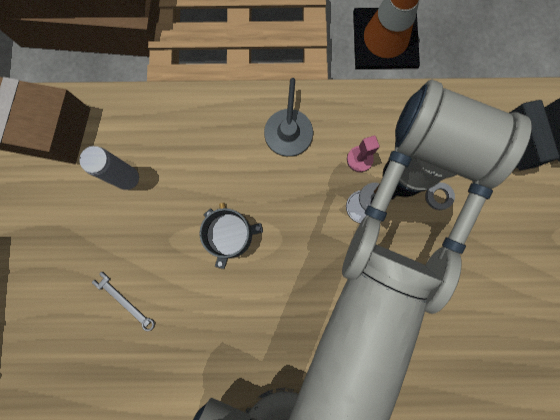

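View pics/w7.png

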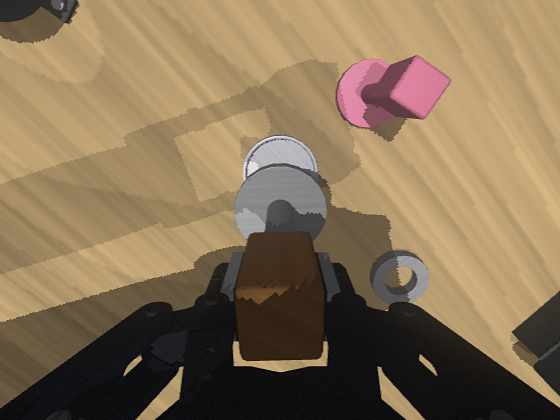

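```bash
python3 - <<'E'
from h import *
P=[0.5702,-0.2108]; b=np.load('base.npy')
env.move_linear(P+[0.145],R,v=0.1); env.sleep(0.2); snap('wrist','w8.png')
z=0.145
while z>0.126:
    z-=0.001; env.move_linear(P+[z],R,v=0.03)
    s=readout.get_state(); F=np.array(s['force'])-b
    print(round(s['clock'],2),round(z,4),np.array(s['eef_pos']),F.round(1),np.array(s['moment']).round(2))
    if F[2]>3: break
snap('wrist','w9.png')
E
```

```text
36.12 0.144 [ 0.5701 -0.2108  0.1439] [ 0.3 -0.4  0.1] [-0.01  0.    0.03]
36.38 0.143 [ 0.5701 -0.2107  0.1428] [ 1.4 -0.2 -0.2] [ 0.04 -0.05 -0.02]
36.62 0.142 [ 0.5701 -0.2108  0.1419] [ 0.5 -0.1  0.9] [ 0.04  0.01 -0.02]
36.88 0.141 [ 0.5702 -0.2108  0.1409] [0.3 0.3 0.2] [-0.03 -0.02  0.01]
37.12 0.14 [ 0.5701 -0.2108  0.1398] [ 0.6 -0.4 -0.1] [ 0.05 -0.   -0.03]
37.38 0.139 [ 0.5701 -0.2108  0.1389] [0.2 0.8 0.1] [ 0.01 -0.06  0.01]
37.62 0.138 [ 0.5701 -0.2108  0.1379] [0.3 1.  0.7] [ 0.    0.02 -0.02]
37.88 0.137 [ 0.5701 -0.2108  0.1368] [ 0.5 -0.  -0.4] [0.   0.05 0.03]
38.12 0.136 [ 0.5702 -0.2108  0.1359] [ 1.  -0.3  0.7] [0.03 0.03 0.07]
38.38 0.135 [ 0.5702 -0.2108  0.1349] [-0.1 -0.1  0.9] [ 0.02 -0.02 -0.  ]
38.62 0.134 [ 0.5701 -0.2108  0.1339] [ 0.4 -0.2  0.3] [ 0.02 -0.05 -0.02]
38.88 0.133 [ 0.5701 -0.2108  0.1329] [ 0.3 -0.8  0.6] [ 0.03 -0.01  0.02]
39.12 0.132 [ 0.5702 -0.2108  0.1319] [0.9 0.5 0.3] [-0.05 -0.05 -0.03]
39.38 0.131 [ 0.5701 -0.2108  0.1309] [ 0.2 -0.2  0.9] [-0.03 -0.02 -0.02]
39.62 0.13 [ 0.5704 -0.2109  0.1304] [ 0.8 -0.8  1.4] [ 0.   -0.02  0.04]
39.88 0.129 [ 0.5705 -0.2109  0.1303] [-1.7  0.3  9.1] [0.32 0.49 0.03]
```

View pics/w9.png

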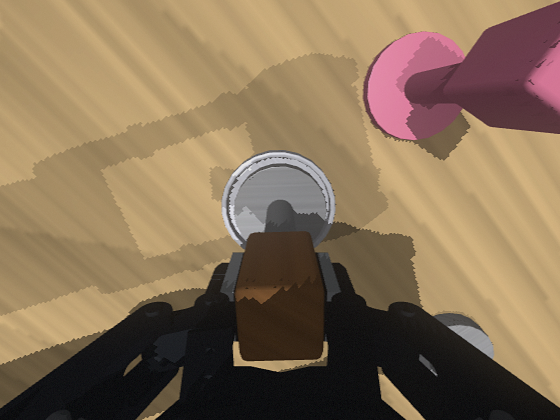

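```bash
python3 - <<'E'
from h import *
env.move_linear([0.5703,-0.2109,0.1302],R,v=0.02); st()
jaws.ungrasp(); st(); snap('wrist','w10.png')
env.move_linear([0.5703,-0.2109,0.24],R,v=0.12); st()
env.reach([0.50,-0.21,0.33],R); env.sleep(0.2)
d=snap('wrist','w11.png'); t=snap('top','top5.png'); s=snap('side','side5.png')
for x in (d,t,s):
  for n in ('tamper','tamper_grip','rest','follower'):
    print(n,[(round(r['p'],2),np.array(r['position'])) for r in tip_of(n,x)[:3]])
st()
E
```

```text
t 40.17 p [ 0.5704 -0.2109  0.1303] F [-1.1614 -0.0813  1.5089] M [0.1335 0.1961 0.0174] gap 0.0318
t 40.75 p [ 0.5703 -0.2109  0.1302] F [-0.3983 -0.7631  0.7661] M [-0.0137 -0.0244 -0.0196] gap 0.0858
t 41.87 p [ 0.57   -0.2108  0.2388] F [ 0.3583 -0.0571 -0.6668] M [-0.0167 -0.0098  0.0287] gap 0.0857
tamper [(0.68, array([ 0.5689, -0.2099,  0.0052])), (0.6, array([ 0.695 , -0.2056,  0.002 ])), (0.29, array([ 0.5681, -0.2114,  0.1237]))]
tamper_grip [(0.73, array([ 0.5653, -0.2115,  0.1228])), (0.67, array([ 0.7041, -0.2055,  0.1179]))]
rest []
follower [(0.31, array([ 0.569 , -0.2107,  0.0061]))]
tamper [(0.88, array([ 0.5721, -0.2126,  0.0052]))]
tamper_grip [(0.78, array([ 0.5709, -0.2094,  0.1227])), (0.62, array([ 0.7001, -0.2046,  0.1216]))]
rest [(0.53, array([ 0.5656, -0.2078, -0.0003]))]
follower [(0.75, array([0.4997, 0.1435, 0.0298]))]
tamper [(0.89, array([ 0.5701, -0.2104,  0.0051])), (0.89, array([ 0.7021, -0.2081, -0.0018]))]
tamper_grip [(0.88, array([ 0.6951, -0.2091,  0.1191])), (0.69, array([ 0.5699, -0.2112,  0.1192]))]
rest []
follower [(0.62, array([0.4917, 0.1414, 0.0306])), (0.5, array([0.5005, 0.1422, 0.0029]))]
t 43.35 p [ 0.5    -0.21    0.3301] F [-0.9612  0.7108  0.5367] M [-0.026   0.0395  0.0012] gap 0.0854
```

View pics/w11.png

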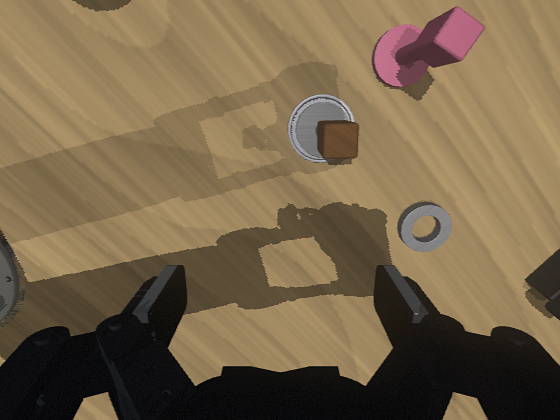

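View pics/side5.png

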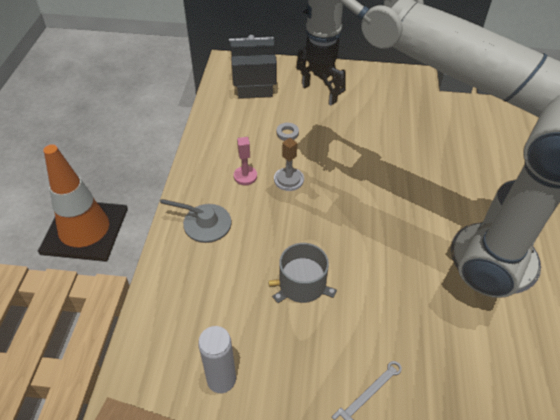

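```bash
python3 -c "
from h import *
env.hand_in(); st()"
```

```text
the job is handed in; nothing more can be done
the job is handed in; nothing more can be done
```

I pressed the follower plate down onto its stops, stood the tamper back upright in its rest, released it, and handed the job in at about 43 s. No verdict was reported.

- **Press:** The plate moved down at about 5–8 N. At a TCP height of 0.1597 m the resistance rose sharply and the tool stopped moving. I held about 21 N there for over a second; the highest wrist reading, less the tamper's weight, was 21.0 N.
- **Plate:** Afterwards the cameras put its underside at about 29–31 mm, against the 48 mm limit. It looks level in the side view. I did not measure its tilt; I infer level from the hard stop and the view.
- **Off-centre load:** During the press the wrist moment showed the load about 14 mm off the disc's centre. That is still well inside the 35 mm radius of the disc.
- **Tamper:** It seated at the same height it was picked up from. The two fixed cameras put its base within about 3 mm of the rest's centre measured from the wrist picture. It looks upright, and the gripper is open and clear.
- **Rest position:** The networks' estimates of the rest's position scattered by about 4 mm, and after release two of three cameras did not find it. So I relied on the wrist picture, which showed the disc inside the ring.
- **Other things on the bench:** They look unmoved.

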